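# Cover the deburring bowl and hold its run plunger half-way

## Task

Pick up the red lid by its black handle and set it gently, without dropping it, on the rim of the blue deburring bowl so that it sits seated and level, and let go of it. Only then press the yellow hold-to-run plunger half-way down, so that the green lower half of its stem has just gone into the housing (10 mm of its 20 mm travel; never right down to its stop, which trips the machine), keep it there for two seconds, and finish while still holding it so. Leave the other things on the bench where they are.

Things in the scene. Friction and masses are not known exactly. Their poses are not given: they have to be found in the camera images.
- lid_handle (a point): Grip point of the loose lid: on its axis, on the black bar handle, 45 mm above the bench at the start (lid lying upright on its plug). Handle 60 mm long along the point's x, 20 mm thick along y, 42 mm tall; its top is 14 mm above this point. z up. Below this point: the red disc's top face at 28 mm, its lower face at 33 mm, the lid's underside at 45 mm.
- bowl_rim (a point): Centre of the mouth of the fixed blue deburring bowl, level with its rim, 120 mm above the bench, z up. Rim 176 mm across outside, 164 mm inside. With the lid seated its disc rests on the rim, lid_handle is 33 mm above this point and the plug has 4 mm play all round; any turn of the lid about the vertical will do.
- lid: The whole lid, about 0.3 kg: red disc 184 mm in diameter, 5 mm thick, black handle on top, and under the disc a black tapered plug that goes into the bowl, 12 mm deep, 156 mm across at its top, 132 mm at its bottom. Origin at the centre of the plug's underside; axes as lid_handle.
- station: Fixed grey run station, a box 100 x 90 x 40 mm that carries the yellow plunger; origin at the centre of its underside.
- plunger_top (a point): Centre of the top face of the yellow plunger cap (56 mm diameter, 12 mm thick), which points up. Unpressed it is 72 mm above the bench; it moves straight down with the plunger. The 30 mm stem under the cap shows 20 mm: the upper 10 mm white, the lower 10 mm green.
- plunger (a joint): Travel of the plunger in m: 0 released, 0.020 at its stop, half-way is 0.010. A spring returns it: about 4 N to start it, 9 N half-way, 14 N at the stop.
- wrench: Leave alone: a steel open-ended wrench about 160 mm long, lying flat between the robot and the run station; origin under its middle.
- chuck_key: Leave alone: a T-shaped steel chuck key, 120 mm long with a 90 mm crossbar, lying flat at the back on the right; origin under its middle.
- oil_bottle: Leave alone: an amber oil bottle with a red cap, 60 mm diameter, 160 mm tall, standing behind; origin at the centre of its underside.
- steel_cup: Leave alone: an empty steel cup, about 76 mm diameter, 80 mm tall, standing behind; origin at the centre of its underside.
- round_bar: Leave alone: an upright aluminium offcut, 38 mm diameter, 50 mm tall, standing behind the run station; origin at the centre of its underside.
- brush: Leave alone: a workshop brush lying flat at the back on the right; origin under its middle.
Mind the look-alikes: they are no part of the job. There is more than one size of the lid; the one meant has the size given above.

How it is judged:
By the outcome, as a careful person would: the job done as asked, in the order asked, and still so for the second after the job is handed in, while the arm keeps its last pose, push and grip.
It also fails if it takes over 64 s, if anything falls off the work surface, if the arm or the gripper's body presses on something with over 40 N, if the wrist force passes 120 N, or if a joint passes its speed limit or range.

## Robot

A 6-joint arm with a two-finger parallel gripper is mounted at the origin on the work surface. World frame = base frame: x ahead of the robot, y to its left, z up, the work surface at z = 0. Lengths are in mm, angles in degrees, forces in N, time in s.
With the tool pointing down it reaches from about 275 to 725 mm from the base axis. Payload 5.6 kg.
Tool frame: the origin (TCP) lies at the very end of the fingers, on their centre line; the grasp point (between the pads) lies 19 mm behind it; z points along the fingers, y is the line along which they close (so a half turn about z gives the same grasp; the last joint's range is limited). The gripper opens to 85 mm and grips with 20 to 120 N. Pads are 22 mm wide; open, the fingers measure 114 mm over their backs; the gripper's body (76 mm by 85 mm) begins 54 mm behind the grasp point. The pads swing forward as they close: fully open they stand 13 mm farther back than shut.
Start: joints at [80.077, 14.616, 6.199, 0, -81.583, -16.306], TCP at [243.06, 493.371, 231.283] pointing down, gripper open.
Joint ranges: [-168.99, 168.99], [-69.2, 112.95], [-62.41, 85.93], [-164.36, 98.24], [-168.68, -3.75], [-174.98, 174.98]. Speed limits (degrees/s): [147.25, 147.25, 180, 180, 180, 180].

## Interface

Orientations are given as a 3x3 rotation matrix whose columns are the frame's x, y, z axes.
In Python, from cell import bot gives the robot as it stands.
- The arm moves only by the tool step_arm, never from a script. Its argument "steps" is a list of rows, each a list of 7 numbers: the turn, a rotation vector about the tool's x, y, z in units of 90 degrees (1.0 is 90 degrees), then the shift along the tool's x, y, z in units of 25 cm (1.0 is 25 cm), then the closure, from -1 (fully open) to 1 (shut). In form: [[ax, ay, az, dx, dy, dz, grip], ...]. A call has 1 to 10 rows; each row is the pose to reach, as a shift and turn from the pose commanded when the call began, along the tool's axes at that moment; what a row does not reach only later rows make up. A row lasts 1/10 s, in which the tool goes at most 50 mm and 8.59 degrees, less where a joint would pass 70% of its speed; a pose out of reach is approached as far as the arm can. A call with a number of a shift or a turn outside -1 to 1 is refused whole. A call with a gripper value outside its range is refused whole. The fingers move at their own pace and stop on an object; the grip force is fixed at half the most. Time passes only in rows, so rows that repeat a pose let the fingers close. It gives the time, the measured TCP pose, the force, the opening and the grip force at its end, in the units of the state.
- bot.observe(): the state, without advancing time (a new reading comes with each control period).
- bot.snapshot(name): name is "side" or "top"; returns a dict with "color" (400x640x3 uint8, red, green, blue), "z_map" (400x640 float32, mm along the optical axis (not along the pixel's ray), 0 where there is no reading), "fovy" (degrees; the focal length in pixels is half the picture's height over the tangent of half this angle, whatever the lens; pixels are square), "cx", "cy" (the principal point, pixels), "T" (4x4, takes a point from camera to world coordinates). Camera axes: x right, y down, z forward; pixel columns grow to the right and rows downward; lengths in mm; the calibration is good to about 2 mm. A picture is of the moment at which its call begins.
- bot.sign_off(): hands the job in; it is judged then, once.
The state is a dict: "clock": time; "qpos": joint angles; "qd": joint speeds; "tau": joint torques, N m; "position": TCP position; "tool_rot": TCP orientation; "wrist_force": force on the tool from outside, world axes, zero at the start; "wrist_torque": the same for the moment, N m; "finger_gap": opening from 0.0 (shut) to 1.0 (fully open); "grasp_force": force on a finger pad.
Only numpy, scipy, OpenCV 4.12 (cv2) and the standard library are available. Lean on these libraries where they do the work, as an engineer would, in place of code of your own. Each camera call takes 0.05 s, during which the arm holds its last target. There are 200 camera calls.

## Working session

There is one attempt and no reset: what is moved stays moved. The work goes in short steps, Python scripts to look and compute and a tool call to move; the robot and the scene stay as the last step left them, time stands still between calls to the robot, and variables do not carry over. Pictures are saved under pics/ and viewed, at most 10 in all, crops included, and the job is handed in when it is done.

Besides the shell and the picture viewer there is one more tool, called after "Request:" as name(argument=value, ...), one argument or row to a line, values as JSON. step_arm: Moves the arm, as the interface text tells. Its arguments: {"type":"object","properties":{"steps":{"type":"array"}},"required":["steps"]}

```bash
mkdir -p pics; ls; cat > h.py <<'E'
import numpy as np, cv2
from cell import bot
def snap(n):
    s=bot.snapshot(n); s['f']=200/np.tan(np.radians(s['fovy'])/2); return s
def cloud(s):
    v,u=np.mgrid[:400,:640]; z=s['z_map']
    p=np.stack([(u-s['cx'])*z/s['f'],(v-s['cy'])*z/s['f'],z],-1)
    return p@s['T'][:3,:3].T+s['T'][:3,3]
def ray(s,u,v,h):
    d=s['T'][:3,:3]@np.array([(u-s['cx'])/s['f'],(v-s['cy'])/s['f'],1]);o=s['T'][:3,3]
    return o+d*(h-o[2])/d[2]
def save(s,n): cv2.imwrite('pics/'+n,s['color'][...,::-1])
E
python3 - <<'E'
from h import *
for n in('top','side'):
    s=snap(n);save(s,n+'0.png');np.savez(n+'0.npz',**s);print(n,s['fovy'],s['T'].round(3).tolist())
o=bot.observe();print(o['position'],o['tool_rot'],o['wrist_force'],o['finger_gap'],o['clock'])
E
```

```text
pics
top 57.35581673414192 [[0.003, -0.997, 0.074, 439.85], [-1.0, -0.001, 0.022, 30.921], [-0.022, -0.074, -0.997, 1148.496], [0.0, 0.0, 0.0, 1.0]]
side 55.9500036885679 [[0.97, -0.156, 0.187, 337.786], [-0.243, -0.675, 0.697, -640.062], [0.017, -0.721, -0.692, 796.945], [0.0, 0.0, 0.0, 1.0]]
[242.84006379 492.98956694 230.49141348] [[ 8.96996652e-01 -4.42036818e-01 -6.76227086e-04]
 [-4.42037327e-01 -8.96995286e-01 -1.56788206e-03]
 [ 8.64890886e-05  1.70530257e-03 -9.99998542e-01]] [ 0.33159344  0.06315429 -0.78336864] 0.9982757280008375 0.1
```

View pics/top0.png

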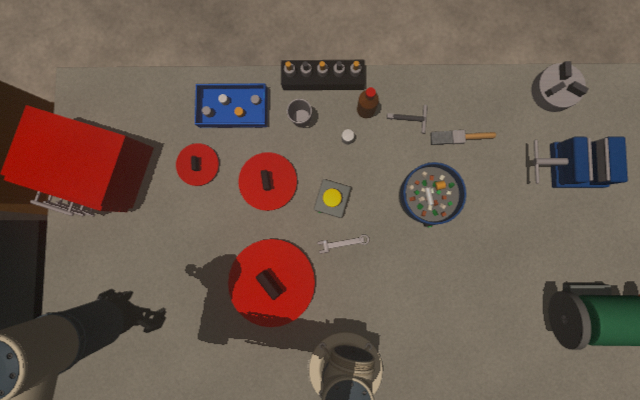

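View pics/side0.png

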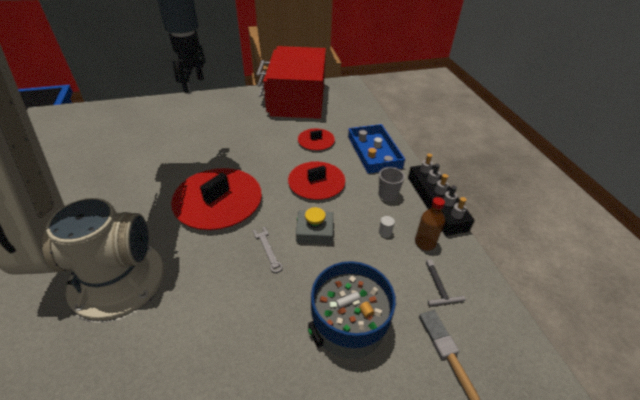

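The top view shows three red lids, at about (197,164), (267,181) and (272,282). The bowl is at (433,193) and the plunger at (332,198). By size, the middle lid (about 58 px) fits best, so I'll measure it.

```bash
cat > m.py <<'E'
from h import *
def comps(m,amin=60):
    n,l,st,c=cv2.connectedComponentsWithStats(m.astype(np.uint8)); return [(l==i) for i in range(1,n) if st[i,4]>amin]
for n in('top','side'):
    s=dict(np.load(n+'0.npz'));P=cloud(s);hsv=cv2.cvtColor(s['color'],cv2.COLOR_RGB2HSV);H,S,V=[hsv[...,i].astype(int) for i in range(3)]
    print('==',n)
    red=((H<6)|(H>174))&(S>180)&(V>70)
    for m in comps(red,400):
        c,_=cv2.findContours(m.astype(np.uint8),cv2.RETR_EXTERNAL,cv2.CHAIN_APPROX_NONE);c=max(c,key=len)[:,0]
        q=np.array([ray(s,u,v,17) for u,v in c]);(x,y),r=cv2.minEnclosingCircle(q[:,:2].astype(np.float32))
        if r>200: continue
        e=cv2.fitEllipse(q[:,:2].astype(np.float32))
        # handle: dark inside hull
        hull=np.zeros((400,640),np.uint8);cv2.fillConvexPoly(hull,cv2.convexHull(c),1)
        hm=(hull>0)&(V<60); hz=P[hm][:,2]; t=P[hm&(P[...,2]>np.percentile(hz,60))]
        top=P[hm]; k=top[:,2]>50
        hp=top[k] if k.sum()>10 else top
        rr=cv2.minAreaRect(hp[:,:2].astype(np.float32))
        print('lid',np.round([x,y,r*2],1),np.round(e[0]+e[1],1),'z',np.median(P[m][:,2]).round(1),'handle',k.sum(),np.round(hp.mean(0),1),np.round(rr[0]+rr[1]+(rr[2],),1), 'hz', np.percentile(hz,[10,50,90]).round(1))
    yel=(H>22)&(H<34)&(S>200)&(V>150)
    for m in comps(yel,60):
        c,_=cv2.findContours(m.astype(np.uint8),cv2.RETR_EXTERNAL,cv2.CHAIN_APPROX_NONE);c=max(c,key=len)[:,0]
        q=np.array([ray(s,u,v,72) for u,v in c])[:,:2].astype(np.float32)
        k=P[m];k=k[k[:,2]>66]
        print('yel',cv2.fitEllipse(q),k.mean(0),(k.max(0)+k.min(0))/2,np.ptp(k,0))
    w=(P[...,2]>112)&(P[...,2]<126)&(H>95)&(H<125)&(S>120)
    for m in comps(w,100):
        q=P[m][:,:2].astype(np.float32)
        if n=='top': print('bowlpix',np.argwhere(m).mean(0)[::-1])
        A=np.c_[2*q,np.ones(len(q))];b=(q**2).sum(1);a=np.linalg.lstsq(A,b,rcond=None)[0]
        print('rim fit',a[:2],np.sqrt(a[2]+a[:2]@a[:2]),'encl',cv2.minEnclosingCircle(q),len(q),P[m][:,2].mean())
E
python3 m.py
```

```text
== top
lid [620.8 465.7 133.7] [620.4 465.9 129.7 130.9] z 13.2 handle 0 [618.8 463.4  38.3] [619.4 464.7  39.3  13.5   3.2] hz [24.4 41.6 45.3]
lid [567.3 242.6 182. ] [567.1 242.6 177.7 179.1] z 17.6 handle 116 [565.4 238.3  68.2] [501.  152.4 268.3  45.3  53.7] hz [49.2 58.7 61.8]
lid [255.6 226.9 265.8] [255.8 225.7 259.5 262. ] z 25.3 handle 305 [259.  220.4  81.2] [258.2 223.6  81.2  27.8  38.7] hz [55.5 84.5 87.5]
yel ((512.7283325195312, 40.37937927246094), (50.141971588134766, 50.7919921875), 72.09435272216797) [512.41804347  40.28894495  76.85497795] [488.59081889  41.23796868 608.27869314] [  97.48064541   50.24886286 1080.43545478]
bowlpix [580.61538462 159.34134615]
rim fit [ 617.4394447  -657.80569776] 37.69468803105462 encl ((618.0849609375, -659.6344604492188), 63.772396087646484) 624 119.82350271622899
bowlpix [617.35862069 159.07310345]
rim fit [ 617.78239752 -758.33964804] 38.579898783952046 encl ((618.073486328125, -756.4215087890625), 65.0291748046875) 725 120.19725307723957
bowlpix [440.18787879 202.12727273]
rim fit [ 522.59071251 -247.1575347 ] 84.453865700147
[... 197 characters left out ...]
.5  39.1  13.2   8.2] hz [18.1 31.2 43.2]
lid [569.2 239.5 182. ] [569.2 239.4 175.8 177.6] z 16.5 handle 85 [563.2 216.5  73.9] [ 443.2 -189.7  923.7   49.4   73.8] hz [22.5 43.6 58.6]
lid [258.5 232.5 269.1] [264.3 223.9 242.3 252.9] z 24.0 handle 398 [260.7 210.9  77.6] [ 279.  -190.5   75.4  903.6    2.7] hz [33.6 66.1 84.8]
yel ((514.0239868164062, 36.59988021850586), (44.847450256347656, 45.4835090637207), 155.10238647460938) [514.58684933  37.10412694  71.27559473] [513.90014161  36.92856752  71.52473162] [46.85367171 49.20966063  7.41242247]
rim fit [ 523.84459298 -249.8244859 ] 84.11516217360668 encl ((524.3048095703125, -249.4185333251953), 87.07211303710938) 703 117.68736613552056
```

```bash
cat > a.py <<'E'
from h import *
for n in('top','side'):
    s=dict(np.load(n+'0.npz'));P=cloud(s);V=s['color'].max(-1)
    m=(V<60)&(np.hypot(P[...,0]-568,P[...,1]-241)<60)&(P[...,2]>(52 if n=='top' else 50))&(P[...,2]<66)
    n_,l,st,c=cv2.connectedComponentsWithStats(m.astype(np.uint8));m=l==1+st[1:,4].argmax()
    uv=np.argwhere(m)[:,::-1];q=np.array([ray(s,u,v,59)[:2] for u,v in uv],np.float32)
    r=cv2.minAreaRect(q);ev,E=np.linalg.eigh(np.cov(q.T));print(n,len(q),q.mean(0),r,np.degrees(np.arctan2(*E[::-1,1])))
E
python3 a.py; python3 -c "
from cell import bot;o=bot.observe();print(o['qpos'],o['position'])"
```

```text
top 112 [566.62256 240.25302] ((566.1126708984375, 240.44667053222656), (55.94243240356445, 19.649351119995117), 11.109601974487305) -167.80637098829894
side 83 [567.8465  234.15916] ((567.9456176757812, 234.41529846191406), (55.2406005859375, 23.410919189453125), 6.159672260284424) -170.70179188510866
[ 8.00773893e+01  1.46492578e+01  6.13782091e+00 -2.29325201e-02
 -8.15837295e+01 -1.63079613e+01] [242.84006379 492.98956694 230.49141348]
```

```bash
cat > g.py <<'E'
import sys
from h import *
from scipy.spatial.transform import Rotation as R
# target x y z and tool-x heading (deg), tool down
x,y,z,a=map(float,sys.argv[1:5]);o=bot.observe();C=np.array(o['tool_rot'])
c,s=np.cos(np.radians(a)),np.sin(np.radians(a));G=np.array([[c,s,0],[s,-c,0],[0,0,-1]])
print('turn',(np.degrees(R.from_matrix(C.T@G).as_rotvec())/90).round(4),'shift',(C.T@(np.array([x,y,z])-o['position'])/250).round(4))
print(np.round(o['position'],1),'q',np.round(o['qpos'],1),'F',np.round(o['wrist_force'],2),'gap',round(o['finger_gap'],3),'gf',round(o['grasp_force'],1),'t',round(o['clock'],2),'head',np.degrees(np.arctan2(C[1,0],C[0,0])).round(2))
E
python3 g.py 568 241 200 11.5
```

```text
turn [ 1.100e-03  3.000e-04 -4.193e-01] shift [1.6122 0.329  0.1227]
[242.8 493.  230.5] q [ 80.1  14.6   6.1  -0.  -81.6 -16.3] F [ 0.33  0.06 -0.78] gap 0.998 gf 0.0 t 0.1 head -26.23
```

Request:
step_arm(
  steps=[
    [0, 0, -0.09, 0.2, 0.04, 0, -1],
    [0, 0, -0.18, 0.4, 0.08, 0, -1],
    [0, 0, -0.27, 0.6, 0.12, 0, -1],
    [0, 0, -0.35, 0.8, 0.16, 0, -1],
    [0, 0, -0.42, 1, 0.2, 0, -1],
    [0, 0, -0.42, 1, 0.2, 0, -1],
  ],
)

```text
clock: 0.7
position: [447.5, 335.2, 230.7]
tool_rot: [[0.98, 0.201, -0.0], [0.201, -0.98, -0.001], [-0.001, 0.001, -1.0]]
wrist_force: [0.3, 0.0, 1.2]
finger_gap: 1.004
grasp_force: 0.0
```

```bash
python3 g.py 568 241 110 11.5
```

```text
turn [0.0009 0.0005 0.0013] shift [0.3966 0.4653 0.4831]
[447.5 335.2 230.7] q [ 52.9  15.7   7.6   0.  -82.   48.7] F [0.29 0.01 1.2 ] gap 1.004 gf 0.0 t 0.7 head 11.62
```

Request:
step_arm(
  steps=[
    [0, 0, 0, 0.13, 0.15, 0, -1],
    [0, 0, 0, 0.26, 0.3, 0, -1],
    [0, 0, 0, 0.397, 0.465, 0.1, -1],
    [0, 0, 0, 0.397, 0.465, 0.25, -1],
    [0, 0, 0, 0.397, 0.465, 0.4, -1],
    [0, 0, 0, 0.397, 0.465, 0.484, -1],
    [0, 0, 0, 0.397, 0.465, 0.484, -1],
    [0, 0, 0, 0.397, 0.465, 0.484, -1],
  ],
)

```text
clock: 1.5
position: [566.1, 244.0, 110.8]
tool_rot: [[0.98, 0.201, 0.0], [0.201, -0.98, -0.001], [0.0, 0.001, -1.0]]
wrist_force: [-0.4, 0.0, 0.8]
finger_gap: 1.004
grasp_force: 0.0
```

```bash
python3 g.py 568 241 27 11.5; python3 -c "
from h import *
a=snap('side');b=snap('top')
f=lambda s,x,y:cv2.resize(s['color'][y:y+200,x:x+200],(400,400),interpolation=2)
i=np.hstack([f(a,210,60),f(b,170,80)]);cv2.imwrite('pics/p3.png',i[...,::-1])"
```

```text
turn [ 0.0004 -0.0001  0.001 ] shift [0.0051 0.0132 0.3352]
[566.1 244.  110.8] q [ 37.8  25.4   4.1   0.  -68.7  63.7] F [-0.38  0.    0.76] gap 1.004 gf 0.0 t 1.5 head 11.59
```

View pics/p3.png

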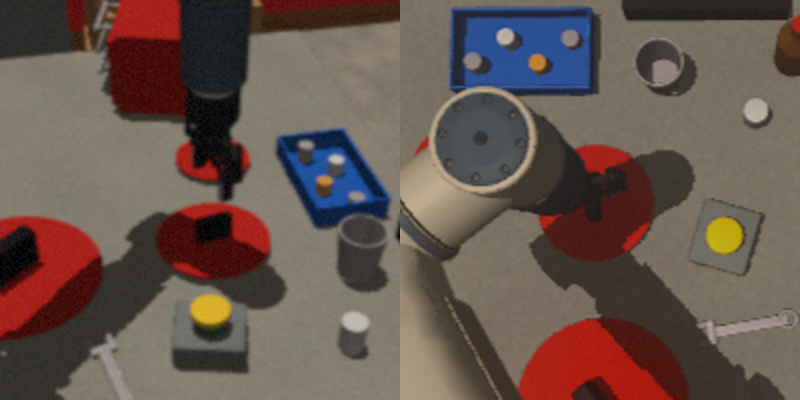

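The gripper is above the middle lid. Its fingers, at about (600,190) in the right half, straddle the handle, so I'll descend.

Request:
step_arm(
  steps=[
    [0, 0, 0, 0.005, 0.013, 0.05, -1],
    [0, 0, 0, 0.005, 0.013, 0.12, -1],
    [0, 0, 0, 0.005, 0.013, 0.19, -1],
    [0, 0, 0, 0.005, 0.013, 0.25, -1],
    [0, 0, 0, 0.005, 0.013, 0.3, -1],
    [0, 0, 0, 0.005, 0.013, 0.33, -1],
    [0, 0, 0, 0.005, 0.013, 0.333, -1],
    [0, 0, 0, 0.005, 0.013, 0.333, -1],
  ],
)

```text
clock: 2.4
position: [568.0, 241.2, 27.4]
tool_rot: [[0.98, 0.201, 0.001], [0.201, -0.98, 0.0], [0.001, -0.0, -1.0]]
wrist_force: [0.2, -0.5, 0.9]
finger_gap: 1.003
grasp_force: 0.0
```

Request:
step_arm(
  steps=[
    [0, 0, 0, 0, 0, 0, 0],
    [0, 0, 0, 0, 0, 0, 0.2],
    [0, 0, 0, 0, 0, 0, 0.4],
    [0, 0, 0, 0, 0, 0, 0.6],
    [0, 0, 0, 0, 0, 0, 1],
    [0, 0, 0, 0, 0, 0, 1],
    [0, 0, 0, 0, 0, 0, 1],
    [0, 0, 0, 0, 0, 0, 1],
    [0, 0, 0, 0, 0, 0, 1],
    [0, 0, 0, 0, 0, 0, 1],
  ],
)

```text
clock: 3.4
position: [568.0, 241.4, 27.5]
tool_rot: [[0.98, 0.201, 0.001], [0.201, -0.98, 0.001], [0.001, -0.0, -1.0]]
wrist_force: [-1.4, 1.7, 5.4]
finger_gap: 0.224
grasp_force: 60.0
```

```bash
python3 g.py 568 241 200 11.5
```

```text
turn [-0.0003 -0.0006  0.0009] shift [ 5.0e-04  1.4e-03 -6.9e-01]
[568.  241.4  27.5] q [ 37.5  29.5  -2.3   0.  -58.1  64.1] F [-1.45  1.67  5.41] gap 0.224 gf 60.0 t 3.4 head 11.58
```

Request:
step_arm(
  steps=[
    [0, 0, 0, 0, 0, -0.02, 1],
    [0, 0, 0, 0, 0, -0.06, 1],
    [0, 0, 0, 0, 0, -0.12, 1],
    [0, 0, 0, 0, 0, -0.2, 1],
    [0, 0, 0, 0, 0, -0.3, 1],
    [0, 0, 0, 0, 0, -0.4, 1],
    [0, 0, 0, 0, 0, -0.5, 1],
    [0, 0, 0, 0, 0, -0.6, 1],
    [0, 0, 0, 0, 0, -0.68, 1],
    [0, 0, 0, 0, 0, -0.73, 1],
  ],
)

```text
clock: 4.4
position: [567.7, 240.9, 211.1]
tool_rot: [[0.98, 0.2, 0.001], [0.2, -0.98, 0.0], [0.001, -0.0, -1.0]]
wrist_force: [-0.5, -0.1, -4.5]
finger_gap: 0.223
grasp_force: 58.9
```

Request:
step_arm(
  steps=[
    [0, 0, 0, 0, 0, -0.01, 1],
    [0, 0, 0, 0, 0, -0.01, 1],
    [0, 0, 0, 0, 0, -0.01, 1],
  ],
)

```text
clock: 4.7
position: [566.9, 240.8, 210.4]
tool_rot: [[0.98, 0.2, -0.003], [0.2, -0.98, -0.001], [-0.003, 0.001, -1.0]]
wrist_force: [0.6, -0.8, -3.8]
finger_gap: 0.222
grasp_force: 59.0
```

```bash
python3 g.py 523 -248 212 11.5; python3 -c "
from h import *
a=snap('side');b=snap('top');np.savez('l1s.npz',**a);np.savez('l1t.npz',**b)
i=np.hstack([a['color'][0:300,100:500],b['color'][50:350,100:500]]);cv2.imwrite('pics/p4.png',i[...,::-1])"
```

```text
turn [0.0004 0.0019 0.0007] shift [-0.5641  1.8804 -0.0036]
[566.9 240.8 210.4] q [ 37.5  22.7  14.6  -0.  -82.1  64.1] F [ 0.64 -0.75 -3.81] gap 0.222 gf 59.0 t 4.7 head 11.56
```

View pics/p4.png

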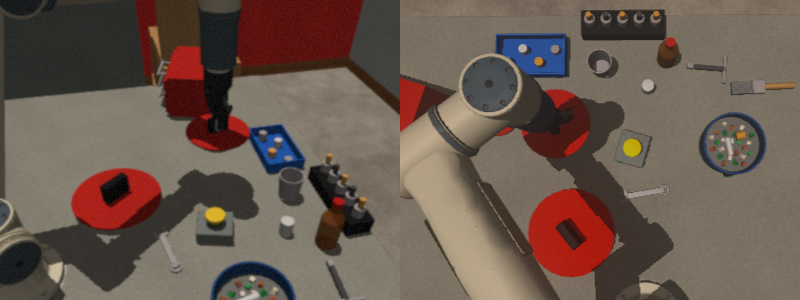

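The lid is lifted and looks level. I'll move it over the bowl.

Request:
step_arm(
  steps=[
    [0, 0, 0, -0.01, 0.03, 0, 1],
    [0, 0, 0, -0.03, 0.1, 0, 1],
    [0, 0, 0, -0.06, 0.2, 0, 1],
    [0, 0, 0, -0.1, 0.32, 0, 1],
    [0, 0, 0, -0.13, 0.44, 0, 1],
    [0, 0, 0, -0.17, 0.56, 0, 1],
    [0, 0, 0, -0.2, 0.68, 0, 1],
    [0, 0, 0, -0.24, 0.8, 0, 1],
    [0, 0, 0, -0.27, 0.9, 0, 1],
    [0, 0, 0, -0.3, 1, 0, 1],
  ],
)

```text
clock: 5.8
position: [543.3, -21.3, 212.2]
tool_rot: [[0.98, 0.2, 0.0], [0.2, -0.98, -0.0], [0.0, 0.0, -1.0]]
wrist_force: [1.1, 0.1, -4.8]
finger_gap: 0.222
grasp_force: 58.9
```

Request:
step_arm(
  steps=[
    [0, 0, 0, -0.03, 0.1, 0, 1],
    [0, 0, 0, -0.06, 0.2, 0, 1],
    [0, 0, 0, -0.09, 0.3, 0, 1],
    [0, 0, 0, -0.12, 0.4, 0, 1],
    [0, 0, 0, -0.15, 0.5, 0, 1],
    [0, 0, 0, -0.18, 0.6, 0, 1],
    [0, 0, 0, -0.2, 0.67, 0, 1],
    [0, 0, 0, -0.21, 0.72, 0, 1],
    [0, 0, 0, -0.22, 0.75, 0, 1],
    [0, 0, 0, -0.22, 0.75, 0, 1],
  ],
)

```text
clock: 6.8
position: [527.6, -214.4, 212.0]
tool_rot: [[0.98, 0.199, -0.0], [0.199, -0.98, -0.0], [-0.0, -0.0, -1.0]]
wrist_force: [0.1, -0.4, -4.2]
finger_gap: 0.224
grasp_force: 59.0
```

```bash
python3 g.py 523 -248 175 11.5
```

```text
turn [-0.      0.0002  0.    ] shift [-0.0448  0.1281  0.1479]
[ 527.6 -214.4  212. ] q [ -6.4  17.2   6.9   0.  -79.7 107.9] F [ 0.08 -0.39 -4.2 ] gap 0.224 gf 59.0 t 6.8 head 11.5
```

Request:
step_arm(
  steps=[
    [0, 0, 0, -0.02, 0.06, 0, 1],
    [0, 0, 0, -0.045, 0.128, 0.03, 1],
    [0, 0, 0, -0.045, 0.128, 0.08, 1],
    [0, 0, 0, -0.045, 0.128, 0.12, 1],
    [0, 0, 0, -0.045, 0.128, 0.14, 1],
    [0, 0, 0, -0.045, 0.128, 0.14, 1],
    [0, 0, 0, -0.045, 0.128, 0.14, 1],
    [0, 0, 0, -0.045, 0.128, 0.14, 1],
  ],
)

```text
clock: 7.6
position: [523.9, -247.0, 177.7]
tool_rot: [[0.98, 0.201, 0.001], [0.201, -0.98, -0.0], [0.001, 0.001, -1.0]]
wrist_force: [1.0, 1.4, -4.6]
finger_gap: 0.23
grasp_force: 59.3
```

```bash
python3 g.py 523 -248 146 11.5; cat > l.py <<'E'
from h import *
import sys
o=bot.observe();tp=np.array(o['position'])
dz=tp[2]+19-28-0.5  # disc top
for n in('top','side'):
    s=snap(n);save(s,sys.argv[1]+n+'.png');P=cloud(s);hsv=cv2.cvtColor(s['color'],cv2.COLOR_RGB2HSV);H,S,V=[hsv[...,i].astype(int) for i in range(3)]
    m=((H<6)|(H>174))&(S>170)&(V>40)&(np.hypot(P[...,0]-tp[0],P[...,1]-tp[1])<130)&(abs(P[...,2]-dz)<20)
    k,l,st,c=cv2.connectedComponentsWithStats(m.astype(np.uint8));m=l==1+st[1:,4].argmax()
    c,_=cv2.findContours(m.astype(np.uint8),cv2.RETR_EXTERNAL,cv2.CHAIN_APPROX_NONE);c=cv2.convexHull(max(c,key=len))[:,0]
    q=np.array([ray(s,u,v,dz)[:2] for u,v in c],np.float32)
    p=P[cv2.erode(m.astype(np.uint8),np.ones((3,3)))>0];A=np.c_[p[:,:2]-tp[:2],np.ones(len(p))];w=np.linalg.lstsq(A,p[:,2],rcond=None)[0]
    print(n,'encl',cv2.minEnclosingCircle(q),'ell',np.round(sum(map(list,cv2.fitEllipse(q)[:2]),[]),1),'tilt deg',np.degrees(w[:2]).round(2),'z',w[2].round(1),'exp',dz.round(1))
E
python3 l.py q5
```

```text
turn [ 0.0004 -0.0007  0.0011] shift [-0.0043  0.0029  0.1269]
[ 523.9 -247.   177.7] q [ -9.8  19.    4.5   0.  -75.4 111.4] F [ 1.    1.39 -4.55] gap 0.23 gf 59.3 t 7.6 head 11.6
top encl ((471.9806823730469, -278.3802185058594), 49.31230163574219) ell [ 500.4 -287.6   82.1  150.9] tilt deg [-0.62  0.51] z 167.5 exp 168.2
side encl ((524.9481811523438, -249.76687622070312), 90.40945434570312) ell [ 524.8 -249.3  177.9  180.5] tilt deg [0.04 0.01] z 166.5 exp 168.2
```

View pics/q5side.png

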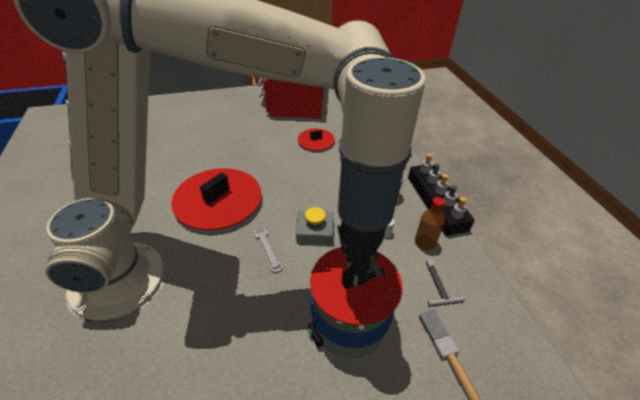

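The side view shows the lid level and about 1 mm off the bowl centre, at about (356,290). I'll lower it slowly.

Request:
step_arm(
  steps=[
    [0, 0, 0, -0.002, 0, 0.02, 1],
    [0, 0, 0, -0.002, 0, 0.05, 1],
    [0, 0, 0, -0.002, 0, 0.08, 1],
    [0, 0, 0, -0.002, 0, 0.1, 1],
    [0, 0, 0, -0.002, 0, 0.115, 1],
    [0, 0, 0, -0.002, 0, 0.124, 1],
    [0, 0, 0, -0.002, 0, 0.132, 1],
    [0, 0, 0, -0.002, 0, 0.14, 1],
    [0, 0, 0, -0.002, 0, 0.144, 1],
    [0, 0, 0, -0.002, 0, 0.144, 1],
  ],
)

```text
clock: 8.7
position: [522.9, -247.2, 141.0]
tool_rot: [[0.98, 0.201, -0.0], [0.201, -0.98, 0.0], [-0.0, -0.0, -1.0]]
wrist_force: [-0.3, -0.9, -4.0]
finger_gap: 0.221
grasp_force: 59.5
```

```bash
python3 g.py 523.4 -247.3 135.5 11.5
```

```text
turn [-0.      0.      0.0008] shift [0.0019 0.0006 0.0219]
[ 522.9 -247.2  141. ] q [ -9.8  20.2   0.7  -0.  -70.5 111.4] F [-0.32 -0.86 -3.96] gap 0.221 gf 59.5 t 8.7 head 11.57
```

Request:
step_arm(
  steps=[
    [0, 0, 0, 0.001, 0, 0.004, 1],
    [0, 0, 0, 0.001, 0, 0.008, 1],
    [0, 0, 0, 0.001, 0, 0.012, 1],
    [0, 0, 0, 0.001, 0, 0.016, 1],
    [0, 0, 0, 0.001, 0, 0.018, 1],
    [0, 0, 0, 0.001, 0, 0.018, 1],
  ],
)

```text
clock: 9.3
position: [523.2, -247.2, 136.4]
tool_rot: [[0.98, 0.201, -0.0], [0.201, -0.98, 0.0], [-0.0, -0.0, -1.0]]
wrist_force: [-0.0, -0.8, -4.5]
finger_gap: 0.224
grasp_force: 59.5
```

Request:
step_arm(
  steps=[
    [0, 0, 0, 0, 0, 0.002, 1],
    [0, 0, 0, 0, 0, 0.004, 1],
    [0, 0, 0, 0, 0, 0.004, 1],
  ],
)

```text
clock: 9.6
position: [523.2, -247.2, 135.5]
tool_rot: [[0.98, 0.201, 0.0], [0.201, -0.98, -0.0], [0.0, 0.0, -1.0]]
wrist_force: [-0.8, -0.5, -3.1]
finger_gap: 0.229
grasp_force: 59.5
```

Request:
step_arm(
  steps=[
    [0, 0, 0, 0, 0, 0.002, 1],
    [0, 0, 0, 0, 0, 0.003, 1],
    [0, 0, 0, 0, 0, 0.003, 1],
    [0, 0, 0, 0, 0, 0.003, 1],
  ],
)

```text
clock: 10.0
position: [523.2, -247.3, 135.5]
tool_rot: [[0.98, 0.201, 0.001], [0.201, -0.98, -0.0], [0.001, 0.0, -1.0]]
wrist_force: [-2.6, 2.2, 4.2]
finger_gap: 0.225
grasp_force: 60.3
```

The wrist force went from -4 to +4 N at the expected height, so the lid is on the rim. I'll release it.

Request:
step_arm(
  steps=[
    [0, 0, 0, 0, 0, 0, 0.4],
    [0, 0, 0, 0, 0, 0, 0.2],
    [0, 0, 0, 0, 0, 0, 0],
    [0, 0, 0, 0, 0, 0, -0.5],
    [0, 0, 0, 0, 0, 0, -1],
    [0, 0, 0, 0, 0, 0, -1],
    [0, 0, 0, 0, 0, 0, -1],
    [0, 0, 0, 0, 0, 0, -1],
    [0, 0, 0, 0, 0, 0, -1],
  ],
)

```text
clock: 10.9
position: [523.2, -247.2, 134.8]
tool_rot: [[0.98, 0.201, 0.0], [0.201, -0.98, -0.0], [0.0, 0.0, -1.0]]
wrist_force: [-0.0, -0.4, -0.7]
finger_gap: 1.0
grasp_force: 0.0
```

Request:
step_arm(
  steps=[
    [0, 0, 0, 0, 0, -0.02, -1],
    [0, 0, 0, 0, 0, -0.06, -1],
    [0, 0, 0, 0, 0, -0.12, -1],
    [0, 0, 0, 0, 0, -0.2, -1],
    [0, 0, 0, 0, 0, -0.3, -1],
    [0, 0, 0, 0, 0, -0.4, -1],
    [0, 0, 0, 0, 0, -0.4, -1],
  ],
)

```text
clock: 11.6
position: [524.9, -248.3, 240.0]
tool_rot: [[0.98, 0.201, 0.008], [0.201, -0.98, -0.003], [0.007, 0.005, -1.0]]
wrist_force: [0.1, -0.8, 0.1]
finger_gap: 0.998
grasp_force: 0.0
```

```bash
python3 g.py 513 38.5 180 11.5;sed -i "s/^dz=.*/dz=125.;tp=np.array([523.2,-248,0])/" l.py; python3 l.py q6
```

```text
turn [ 0.0031 -0.0046  0.0009] shift [ 0.1819 -1.1346  0.2359]
[ 524.9 -248.3  240. ] q [-9.800e+00  1.770e+01  1.160e+01  1.000e-01 -8.340e+01  1.114e+02] F [ 0.11 -0.82  0.1 ] gap 0.998 gf 0.0 t 11.6 head 11.58Traceback (most recent call last):
  File "l.py", line 12, in <module>
    print(n,'encl',cv2.minEnclosingCircle(q),'ell',np.round(sum(map(list,cv2.fitEllipse(q)[:2]),[]),1),'tilt deg',np.degrees(w[:2]).round(2),'z',w[2].round(1),'exp',dz.round(1))
                                                                                                                                                                     ^^^^^^^^
AttributeError: 'float' object has no attribute 'round'
```

Request:
step_arm(
  steps=[
    [0, 0, 0, 0.03, -0.15, 0, 1],
    [0, 0, 0, 0.05, -0.3, 0, 1],
    [0, 0, 0, 0.08, -0.45, 0, 1],
    [0, 0, 0, 0.1, -0.6, 0, 1],
    [0, 0, 0, 0.13, -0.75, 0.05, 1],
    [0, 0, 0, 0.15, -0.9, 0.1, 1],
    [0, 0, 0, 0.17, -1, 0.2, 1],
    [0, 0, 0, 0.18, -1, 0.23, 1],
    [0, 0, 0, 0.18, -1, 0.23, 1],
    [0, 0, 0, 0.18, -1, 0.23, 1],
  ],
)

```text
clock: 12.65
position: [517.4, 6.1, 177.7]
tool_rot: [[0.98, 0.2, 0.0], [0.2, -0.98, -0.0], [0.0, 0.001, -1.0]]
wrist_force: [0.2, -0.2, 0.7]
finger_gap: 0.0
grasp_force: 0.0
```

```bash
python3 g.py 513.3 38.5 85 11.5;sed -i "s/dz.round(1)/dz/" l.py; python3 l.py q6
```

```text
turn [ 0.0003 -0.0001  0.0006] shift [ 0.01   -0.1303  0.3708]
[517.4   6.1 177.7] q [ 18.1  12.2  -4.8   0.  -73.   83.5] F [ 0.24 -0.16  0.71] gap 0.0 gf 0.0 t 12.65 head 11.55
top encl ((524.268798828125, -246.68223571777344), 90.93065643310547) ell [ 524.2 -246.4  180.7  181.4] tilt deg [-0.13  0.03] z 125.6 exp 125.0
side encl ((524.9937133789062, -247.6513214111328), 91.98323059082031) ell [ 524.9 -248.1  179.7  183.6] tilt deg [0.   0.03] z 124.3 exp 125.0
```

View pics/q6side.png

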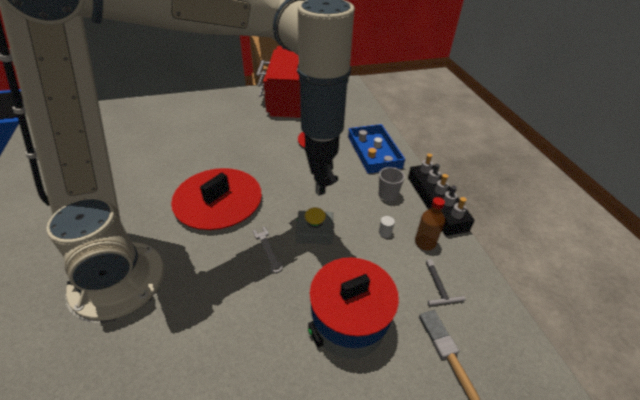

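The side view shows the lid seated on the bowl at (354,297). Its tilt is about 0° and its top face is at 125 mm, as expected. Next I'll move over the plunger.

Request:
step_arm(
  steps=[
    [0, 0, 0, 0.01, -0.07, 0, 1],
    [0, 0, 0, 0.01, -0.13, 0.05, 1],
    [0, 0, 0, 0.01, -0.13, 0.15, 1],
    [0, 0, 0, 0.01, -0.13, 0.25, 1],
    [0, 0, 0, 0.01, -0.13, 0.33, 1],
    [0, 0, 0, 0.01, -0.13, 0.37, 1],
    [0, 0, 0, 0.01, -0.13, 0.37, 1],
    [0, 0, 0, 0.01, -0.13, 0.37, 1],
    [0, 0, 0, 0.01, -0.13, 0.37, 1],
  ],
)

```text
clock: 13.65
position: [514.1, 39.1, 86.2]
tool_rot: [[0.98, 0.201, 0.003], [0.201, -0.98, 0.001], [0.003, -0.0, -1.0]]
wrist_force: [-0.2, -1.0, -0.1]
finger_gap: 0.001
grasp_force: 0.0
```

```bash
python3 g.py 513.3 38.5 62 11.5; python3 -c "
from h import *
a=snap('side');b=snap('top')
f=lambda s,x,y:cv2.resize(s['color'][y:y+100,x:x+100],(400,400),interpolation=2)
i=np.hstack([f(a,265,155),f(b,282,148)]);cv2.imwrite('pics/p7.png',i[...,::-1])"
```

```text
turn [-0.     -0.0017  0.0008] shift [-0.0039  0.0019  0.0967]
[514.1  39.1  86.2] q [ 21.8  16.  -14.    0.  -59.8  79.8] F [-0.2  -0.96 -0.1 ] gap 0.001 gf 0.0 t 13.65 head 11.57
```

View pics/p7.png

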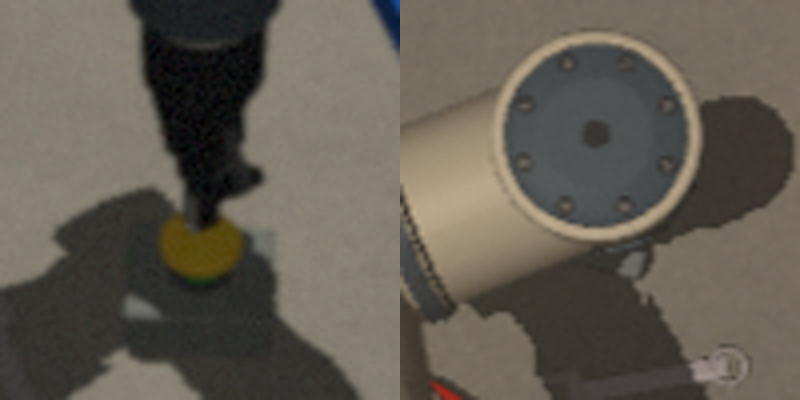

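The fingertips are over the yellow cap, which is at about (200,245) in the left half. I'll descend to the point of contact.

Request:
step_arm(
  steps=[
    [0, 0, 0, -0.002, 0, 0.02, 1],
    [0, 0, 0, -0.002, 0, 0.036, 1],
    [0, 0, 0, -0.002, 0, 0.044, 1],
    [0, 0, 0, -0.002, 0, 0.048, 1],
    [0, 0, 0, -0.002, 0, 0.048, 1],
  ],
)

```text
clock: 14.25
position: [512.4, 38.9, 72.6]
tool_rot: [[0.98, 0.201, -0.0], [0.201, -0.98, -0.0], [-0.0, 0.0, -1.0]]
wrist_force: [1.0, -0.7, 0.7]
finger_gap: -0.002
grasp_force: 0.0
```

Request:
step_arm(
  steps=[
    [0, 0, 0, 0, 0, 0.004, 1],
    [0, 0, 0, 0, 0, 0.004, 1],
  ],
)

```text
clock: 14.45
position: [512.8, 39.0, 72.2]
tool_rot: [[0.98, 0.201, 0.001], [0.201, -0.98, 0.0], [0.001, 0.0, -1.0]]
wrist_force: [-1.1, 0.5, 2.5]
finger_gap: 0.0
grasp_force: 0.6
```

Request:
step_arm(
  steps=[
    [0, 0, 0, 0, 0, 0.004, 1],
    [0, 0, 0, 0, 0, 0.004, 1],
  ],
)

```text
clock: 14.65
position: [512.8, 39.0, 71.1]
tool_rot: [[0.98, 0.201, 0.001], [0.201, -0.98, 0.0], [0.001, 0.0, -1.0]]
wrist_force: [-1.4, 0.9, 3.5]
finger_gap: 0.001
grasp_force: 2.0
```

Request:
step_arm(
  steps=[
    [0, 0, 0, 0, 0, 0.004, 1],
    [0, 0, 0, 0, 0, 0.004, 1],
  ],
)

```text
clock: 14.85
position: [512.8, 39.0, 70.0]
tool_rot: [[0.98, 0.201, 0.001], [0.201, -0.98, 0.0], [0.001, 0.0, -1.0]]
wrist_force: [-0.5, -0.2, 5.4]
finger_gap: 0.002
grasp_force: 2.2
```

Request:
step_arm(
  steps=[
    [0, 0, 0, 0, 0, 0.008, 1],
    [0, 0, 0, 0, 0, 0.008, 1],
  ],
)

```text
clock: 15.05
position: [512.8, 39.0, 67.9]
tool_rot: [[0.98, 0.201, 0.0], [0.201, -0.98, -0.0], [0.0, 0.0, -1.0]]
wrist_force: [-1.2, 1.0, 5.2]
finger_gap: -0.001
grasp_force: 2.7
```

Request:
step_arm(
  steps=[
    [0, 0, 0, 0, 0, 0.008, 1],
    [0, 0, 0, 0, 0, 0.016, 1],
    [0, 0, 0, 0, 0, 0.022, 1],
    [0, 0, 0, 0, 0, 0.022, 1],
    [0, 0, 0, 0, 0, 0.022, 1],
  ],
)

```text
clock: 15.55
position: [512.8, 39.0, 62.9]
tool_rot: [[0.98, 0.201, 0.001], [0.201, -0.98, -0.0], [0.001, 0.0, -1.0]]
wrist_force: [-2.3, 0.9, 7.5]
finger_gap: 0.001
grasp_force: 4.0
```

```bash
python3 g.py 513 39 62 11.5; python3 -c "
from h import *
a=snap('side');P=cloud(a);hsv=cv2.cvtColor(a['color'],cv2.COLOR_RGB2HSV)
m=(hsv[...,0]>20)&(hsv[...,0]<36)&(hsv[...,1]>170)&(hsv[...,2]>60);m[:, :290]=0;m[:,340:]=0;m[:190]=0;m[240:]=0
p=P[m];print(len(p),np.percentile(p[:,2],[5,50,90]),np.median(p,0))
g=(hsv[...,0]>45)&(hsv[...,0]<85)&(hsv[...,1]>120)&(hsv[...,2]>25);print('green',g[200:245,295:335].sum())
cv2.imwrite('pics/p8.png',cv2.resize(a['color'][180:250,275:355],(640,560),interpolation=2)[...,::-1])"
```

```text
turn [ 0.0001 -0.0004  0.0009] shift [0.0008 0.     0.0035]
[512.8  39.   62.9] q [ 21.8  17.4 -16.    0.  -56.6  79.7] F [-2.31  0.94  7.49] gap 0.001 gf 4.0 t 15.55 head 11.58
175 [54.83714044 61.77408639 63.55533723] [512.07275979  27.90500221  61.77408639]
green 0
```

View pics/p8.png

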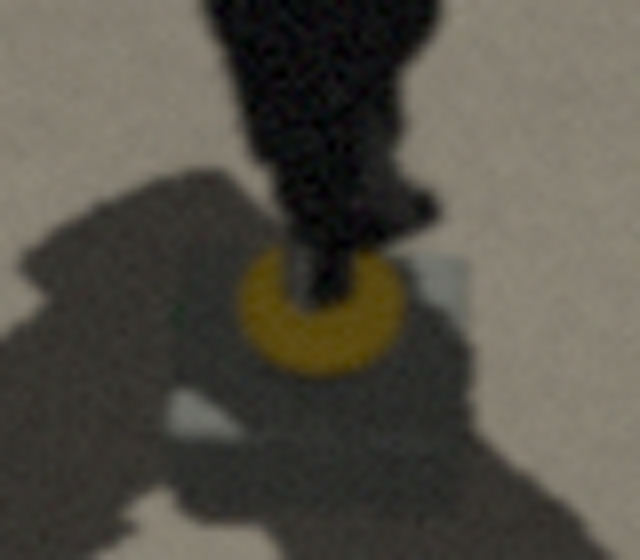

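The cap is pressed at (320,310) and no green is visible. The TCP is at 62.9 mm, so I'll add 0.8 mm to reach half-way and then hold.

Request:
step_arm(
  steps=[
    [0, 0, 0, 0, 0, 0.003, 1],
    [0, 0, 0, 0, 0, 0.003, 1],
    [0, 0, 0, 0, 0, 0.003, 1],
    [0, 0, 0, 0, 0, 0.003, 1],
    [0, 0, 0, 0, 0, 0.003, 1],
  ],
)

```text
clock: 16.1
position: [512.8, 39.0, 62.2]
tool_rot: [[0.98, 0.201, 0.001], [0.201, -0.98, -0.0], [0.001, 0.0, -1.0]]
wrist_force: [-3.3, 1.3, 8.5]
finger_gap: 0.0
grasp_force: 4.2
```

Request:
step_arm(
  steps=[
    [0, 0, 0, 0, 0, 0, 1],
    [0, 0, 0, 0, 0, 0, 1],
    [0, 0, 0, 0, 0, 0, 1],
    [0, 0, 0, 0, 0, 0, 1],
    [0, 0, 0, 0, 0, 0, 1],
    [0, 0, 0, 0, 0, 0, 1],
    [0, 0, 0, 0, 0, 0, 1],
    [0, 0, 0, 0, 0, 0, 1],
    [0, 0, 0, 0, 0, 0, 1],
    [0, 0, 0, 0, 0, 0, 1],
  ],
)

```text
clock: 17.1
position: [512.8, 39.0, 62.2]
tool_rot: [[0.98, 0.201, 0.001], [0.201, -0.98, -0.0], [0.001, 0.0, -1.0]]
wrist_force: [-1.6, 0.6, 8.5]
finger_gap: 0.004
grasp_force: 4.2
```

Request:
step_arm(
  steps=[
    [0, 0, 0, 0, 0, 0, 1],
    [0, 0, 0, 0, 0, 0, 1],
    [0, 0, 0, 0, 0, 0, 1],
    [0, 0, 0, 0, 0, 0, 1],
    [0, 0, 0, 0, 0, 0, 1],
    [0, 0, 0, 0, 0, 0, 1],
    [0, 0, 0, 0, 0, 0, 1],
    [0, 0, 0, 0, 0, 0, 1],
    [0, 0, 0, 0, 0, 0, 1],
    [0, 0, 0, 0, 0, 0, 1],
  ],
)

```text
clock: 18.1
position: [512.8, 39.0, 62.2]
tool_rot: [[0.98, 0.201, 0.001], [0.201, -0.98, -0.0], [0.001, 0.0, -1.0]]
wrist_force: [-3.0, 0.6, 8.2]
finger_gap: 0.001
grasp_force: 4.2
```

Request:
step_arm(
  steps=[
    [0, 0, 0, 0, 0, 0, 1],
    [0, 0, 0, 0, 0, 0, 1],
    [0, 0, 0, 0, 0, 0, 1],
    [0, 0, 0, 0, 0, 0, 1],
    [0, 0, 0, 0, 0, 0, 1],
  ],
)

```text
clock: 18.6
position: [512.8, 39.0, 62.3]
tool_rot: [[0.98, 0.201, 0.001], [0.201, -0.98, -0.0], [0.001, 0.0, -1.0]]
wrist_force: [-2.9, 0.9, 7.4]
finger_gap: 0.001
grasp_force: 4.2
```

```bash
python3 g.py 513 39 62 11.5; python3 l.py q9
```

```text
turn [ 0.0001 -0.0005  0.0009] shift [0.0007 0.0001 0.001 ]
[512.8  39.   62.3] q [ 21.8  17.4 -16.    0.  -56.5  79.7] F [-2.89  0.87  7.36] gap 0.001 gf 4.2 t 18.6 head 11.58
top encl ((524.3319702148438, -246.52333068847656), 90.91459655761719) ell [ 524.2 -246.3  180.4  181.4] tilt deg [0.01 0.05] z 125.6 exp 125.0
side encl ((524.9937133789062, -247.6513214111328), 91.98323059082031) ell [ 524.9 -248.1  179.7  183.6] tilt deg [-0.04 -0.02] z 124.3 exp 125.0
```

Request:
step_arm(
  steps=[
    [0, 0, 0, 0, 0, 0.002, 1],
    [0, 0, 0, 0, 0, 0.002, 1],
    [0, 0, 0, 0, 0, 0.002, 1],
    [0, 0, 0, 0, 0, 0.002, 1],
    [0, 0, 0, 0, 0, 0.002, 1],
    [0, 0, 0, 0, 0, 0.002, 1],
    [0, 0, 0, 0, 0, 0.002, 1],
    [0, 0, 0, 0, 0, 0.002, 1],
    [0, 0, 0, 0, 0, 0.002, 1],
    [0, 0, 0, 0, 0, 0.002, 1],
  ],
)

```text
clock: 19.7
position: [512.8, 39.0, 61.8]
tool_rot: [[0.98, 0.201, 0.001], [0.201, -0.98, -0.0], [0.001, 0.0, -1.0]]
wrist_force: [-3.1, 0.1, 8.8]
finger_gap: -0.001
grasp_force: 4.3
```

Request:
step_arm(
  steps=[
    [0, 0, 0, 0, 0, 0, 1],
    [0, 0, 0, 0, 0, 0, 1],
    [0, 0, 0, 0, 0, 0, 1],
    [0, 0, 0, 0, 0, 0, 1],
    [0, 0, 0, 0, 0, 0, 1],
    [0, 0, 0, 0, 0, 0, 1],
    [0, 0, 0, 0, 0, 0, 1],
    [0, 0, 0, 0, 0, 0, 1],
    [0, 0, 0, 0, 0, 0, 1],
    [0, 0, 0, 0, 0, 0, 1],
  ],
)

```text
clock: 20.7
position: [512.8, 39.0, 61.8]
tool_rot: [[0.98, 0.201, 0.001], [0.201, -0.98, -0.0], [0.001, 0.0, -1.0]]
wrist_force: [-2.5, 0.7, 9.5]
finger_gap: -0.0
grasp_force: 4.3
```

Request:
step_arm(
  steps=[
    [0, 0, 0, 0, 0, 0, 1],
    [0, 0, 0, 0, 0, 0, 1],
    [0, 0, 0, 0, 0, 0, 1],
    [0, 0, 0, 0, 0, 0, 1],
    [0, 0, 0, 0, 0, 0, 1],
  ],
)

```text
clock: 21.2
position: [512.8, 39.0, 61.8]
tool_rot: [[0.98, 0.201, 0.001], [0.201, -0.98, -0.0], [0.001, 0.0, -1.0]]
wrist_force: [-3.7, 0.7, 8.5]
finger_gap: -0.0
grasp_force: 4.3
```

```bash
python3 -c "
from cell import bot
print(bot.sign_off())"
```

```text
the job is handed in; nothing more can be done
None
```

The lid is seated level on the bowl and released; the plunger was then pressed about 10 mm by TCP height and spring force, held for over two seconds, and was still held when I handed the job in at about 21 s (no verdict was returned).

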